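# Show a wax-sealed pill under the bench magnifier

### The job

The wax-sealed pill has hardened in the little dust hood and its shell must be checked for cracks: raise the hood's sash all the way by its handle and leave it up, then take the wooden paddle by its handle and draw it out with the pill sitting loose in its pocket. Carry it level to the bench magnifier, never touching the pill or letting it leave its pocket, and do not disturb the mortar, the jar, the weight or the magnifier. Finish while holding the paddle in the gripper, level and still, with the pill under the middle of the lens and about 10 cm below it.

Things in the scene. Friction and masses are not known exactly. Their poses are not given: they have to be found in the camera images.
- hood: fixed bench dust hood: clear panes on an aluminium frame, 110 deep x 240 wide x 120 mm high, closed at back, sides and roof. Origin on the counter under its middle; its front, closed by the sash, faces its own -x, z up. The sash runs at x = -48 mm in two aluminium channels 200 mm high at the front corners (y +-106 to +-120, x -37 to -59 mm)
- sash (a joint): how far the clear sash with aluminium rails (240 mm wide, 102 mm high) is raised: 0 lowered, 0.100 m fully up, at a stop. Its bottom edge is 18 mm above the counter when lowered, 118 mm when up; its top edge, lowered, is level with the hood's roof. It takes about 9 N to lift and stays where it is left
- sash_grip (a point): middle of the sash's handle: a round steel bar 10 mm thick and about 80 mm long between two posts, standing above the sash's top rail and running along the hood's y; bar centre 158 mm above the counter when lowered, 38 mm over the hood's roof; moves with the sash
- pill_paddle: loose wooden paddle, about 90 g, on the counter in the hood. Origin under the centre of its round head (56 mm across, 10 mm high), z up. Its handle points along its own -x, out under the sash: neck 14 mm wide, then from x = -96 to -190 mm a flat-sided grip 18 mm wide (y), z 8 to 26 mm, with a foot at -182 mm. Centre of mass about x = -75 mm: grip it firmly (40 N or more)
- paddle_grip (a point): middle of the paddle's grip, 145 mm from the head's centre towards the handle end, 17 mm above the paddle's underside
- pocket (a point): centre of the mouth of the pocket in the paddle's head: an open round hole 17 mm wide and 7 mm deep, 10 mm above the paddle's underside. The pill sits on its rim and rolls out if the paddle is tipped by about 30 degrees
- pill_center (a point): centre of the pill: a hard, cream-coloured wax-shelled ball 32 mm in diameter, about 20 g, loose in the pocket, its centre 13.5 mm above the pocket's mouth and its top 40 mm above the paddle's underside (so it cannot pass under the lowered sash)
- pill: the pill, as a body; it may turn as it rolls, so use pill_center for its place
- magnifier: bench magnifier, fixed to the counter: round lens in a black ring (108 mm outside diameter, z 243 to 257 mm) on a boom. Origin on the counter straight under the lens centre; the steel pole (14 mm) and its 110 mm round foot stand 130 mm behind it, along its own +x; the space under the lens is free on the -x side
- lens (a point): centre of the magnifier's lens, 250 mm above the counter
- brass_mortar: small brass mortar, 71 mm diameter x 60 mm, loose bystander between the hood and the magnifier; origin under its middle
- herb_jar: glass jar with a black lid, 61 mm diameter x 91 mm, loose bystander between the hood and the magnifier; origin under its middle
- brass_weight: small brass weight, 25 mm diameter x 34 mm, loose bystander to the right of the magnifier; origin under its middle

How it is judged:
On the way, in this order (a step that is already met when the one before it is completed fails the run):
1. the sash is fully raised (value of joint sash above 0.085 m), for 0.2 s.
2. the paddle's head is drawn out in front of the sash and lifted clear of the counter, with the pill in its pocket (x of pocket in the frame of hood below -0.085 m and height (world z) of pill_paddle above 0.01 m and distance between pill_center and pocket below 0.018 m), for 0.1 s.
At the end, for the whole second after the job is handed in: the gripper holds the paddle off everything else, tilted under 6 degrees and slower than 3 cm/s; the pill sits in its pocket (within 18 mm of the mouth), within 20 mm of the lens axis and 65 to 135 mm below the lens centre; the sash is still up (over 85 of 100 mm) (horizontal distance between pill_center and lens below 0.02 m and z of pill_center in the frame of lens between -0.135 and -0.065 m and distance between pill_center and pocket below 0.018 m and angle between pill_paddle's own z axis and vertical below 0.105 rad and linear speed of pill_paddle below 0.03 m/s and contact force between the fingers and pill_paddle above 2 N and contact force between magnifier and pill_paddle below 0.2 N and value of joint sash above 0.085 m); the arm keeps its last pose, push and grip.
It fails at once if the pill left its pocket (distance between pill_center and pocket above 0.024 m).
It fails at once if the paddle was tipped more than 17 degrees (angle between pill_paddle's own z axis and vertical above 0.3 rad).
It fails at once if the robot touched the pill (contact force between any of the fingers, the arm and pill above 0.3 N).
It fails at once if the mortar, the jar or the weight was disturbed (distance of any of brass_mortar, herb_jar, brass_weight from where it was at the start of the episode above 0.02 m).
It fails at once if the magnifier was struck (contact force between any of the arm, the fingers, pill_paddle and magnifier above 3 N).
It also fails if it takes over 61 s, if anything falls off the work surface, if the arm or the gripper's body presses on something with over 40 N, if the wrist force passes 120 N, or if a joint passes its speed limit or range.

### The arm

A 6-joint arm with a two-finger parallel gripper is mounted at the origin on the work surface; the furniture and walls round the work are solid. World frame = base frame: x ahead of the robot, y to its left, z up, the work surface at z = 0. Lengths are in m, angles in rad, forces in N, time in s.
With the tool pointing down it reaches from about 0.375 to 0.9 m from the base axis. Payload 3.1 kg.
Tool frame: the origin (TCP) lies midway between the tips of the shut fingers; the grasp point (between the pads) lies robot.grip_depth behind it (robot.grip_depth is the distance from the TCP to the grasp point, in m); z points along the fingers, y is the line along which they close (so a half turn about z gives the same grasp; the last joint's range is limited). The gripper opens to 87 mm and grips with 3 to 60 N. Pads are 19 mm wide; open, the fingers measure 117 mm over their backs; the gripper's body (75 mm by 190 mm) begins 51 mm behind the grasp point.
Start: joints at [1.153, 0.527, 1.433, -0, 1.181, -0.178], TCP at [0.148, 0.607, 0.223] pointing down, gripper open.
Joint ranges: [-3.08, 3.08], [-0.75, 2.2], [0.22, 2.44], [-1.43, 4.57], [0, 2.65], [-2.85, 2.85]. Speed limits (rad/s): [2.79, 2.79, 3.14, 3.14, 3.14, 3.14].

### API

Orientations are given as a unit quaternion [x, y, z, w].
In Python, from rig import robot gives the robot as it stands.
- The arm moves only by the shell command python3 nudge.py FILE [OPENING] [FORCE], which reads ROWS from the file FILE. ROWS is a JSON list of rows, 1 to 20 of them, each written [[dx, dy, dz], turn]: dx, dy, dz in m, then a turn about the tool's z in rad; each row shifts and turns the commanded pose from where the row before left it, along the tool's axes as they then stand; what a row does not reach is not made up. A row lasts 1/12 s, in which the tool goes at most 0.0417 m and 0.125 rad, less where a joint would pass 70% of its speed; a pose out of reach is approached as far as the arm can. OPENING is the finger opening in m, set as the command begins (- or left out keeps the last). The fingers move at their own pace and stop on an object; FORCE is the grip in N (left out, the last holds). Time passes only in rows, so rows that do not move let the fingers close. It prints the time, the measured TCP pose, the force, the opening and the grip force at its end. Input that does not fit is refused with a message, and nothing moves.
- robot.get_obs(): the state, without advancing time (a new reading comes with each control period).
- robot.camera(name): name is "scene" or "top" or "wrist"; returns a dict with "img" (384x512x3 uint8, red, green, blue), "fx", "fy", "cx", "cy" (pixels), "k1" (the pictures are not rectified: a ray, as slopes to the right and down, at radius r is drawn at 1 + k1 r^2 times it, then the intrinsics apply), "xyz" and "attitude" of the camera in the world. Camera axes: x right, y down, z forward; pixel columns grow to the right and rows downward; lengths in m; the calibration is good to about 2 mm. A picture is of the moment at which its call begins. There is no depth.
- robot.hand_in(): hands the job in; it is judged then, once.
The state is a dict: "time": time; "q": joint angles; "joint_velocities": joint speeds; "joint_torque": joint torques, N m; "position": TCP position; "tool_rot": TCP orientation; "ft_force": force on the tool from outside, world axes, zero at the start; "moment": the same for the moment, N m; "grip_width": finger opening in m; "grip_force": force on a finger pad.
Only numpy, scipy, OpenCV 4.12 (cv2) and the standard library are available. Lean on these libraries where they do the work, as an engineer would, in place of code of your own. Each camera call takes 0.05 s, during which the arm holds its last target. There are 200 camera calls.

## Working session

There is one attempt and no reset: what is moved stays moved. The work goes in short steps, Python scripts to look and compute and a shell command to move; the robot and the scene stay as the last step left them, time stands still between calls to the robot, and variables do not carry over. Pictures are saved under pics/ and viewed, at most 10 in all, crops included, and the job is handed in when it is done.

```bash
ls; mkdir -p pics
python3 - <<'E'
from rig import robot
import cv2
print(robot.get_obs(), robot.grip_depth)
for n in ("scene","top","wrist"):
    c=robot.camera(n); cv2.imwrite(f"pics/{n}0.png",c["img"][:,:,::-1]); print(n,{k:v for k,v in c.items() if k!="img"})
E
```

```text
nudge.py
pics
rig.py
{'time': 0.0, 'q': array([ 1.15248326e+00,  5.28469343e-01,  1.43391195e+00, -3.76478900e-05,
        1.18138944e+00, -1.78507126e-01]), 'joint_velocities': array([-0.00022085,  0.0016773 ,  0.00067696, -0.00080293,  0.00076461,
        0.00022368]), 'joint_torque': array([-1.32773428e-03, -4.40037596e+01, -1.76593351e+01,  6.32504141e-02,
        5.83363348e-02, -1.78885612e-04]), 'position': array([0.14812743, 0.60643211, 0.22156662]), 'tool_rot': array([ 1.19608690e-01,  9.92820515e-01, -1.04602682e-03, -3.03540935e-04]), 'ft_force': array([-0.20063424,  0.37939926,  0.55335015]), 'moment': array([-0.0391568 , -0.06759193, -0.03080544]), 'grip_force': 0.0, 'grip_width': 0.08738089203684167} 0.0187
scene {'fx': 386.21366013621684, 'fy': 386.21366013621684, 'cx': 247.4493764850568, 'cy': 181.43938807540945, 'k1': -0.05208121661964841, 'xyz': array([ 1.03972628, -0.48002403,  0.96335968]), 'attitude': array([ 0.87658711,  0.36675885, -0.12157139, -0.28688567])}
top {'fx': 433.8153559185538, 'fy': 433.8153559185538, 'cx': 246.1481514758033, 'cy': 194.5165475734538, 'k1': 0.038244382246856945, 'xyz': array([ 0.37488939, -0.04624732,  1.20569112]), 'attitude': array([-0.64386804,  0.75784202, -0.08134327,  0.06702755])}
wrist {'fx': 271.7482561434464, 'fy': 271.7482561434464, 'cx': 256.22238080614875, 'cy': 194.12940892276376, 'k1': -0.06459365367045065, 'xyz': array([0.06606627, 0.62661251, 0.38290193]), 'attitude': array([0.77728456, 0.61036129, 0.09329577, 0.12076307])}
```

View pics/scene0.png

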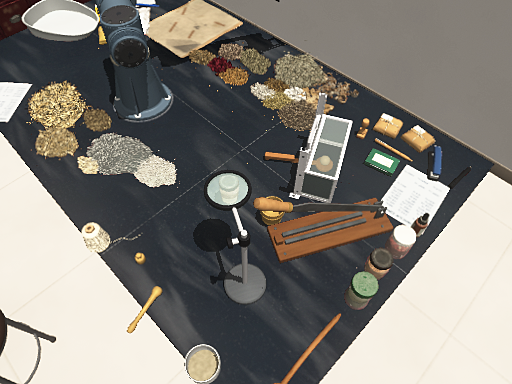

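View pics/top0.png

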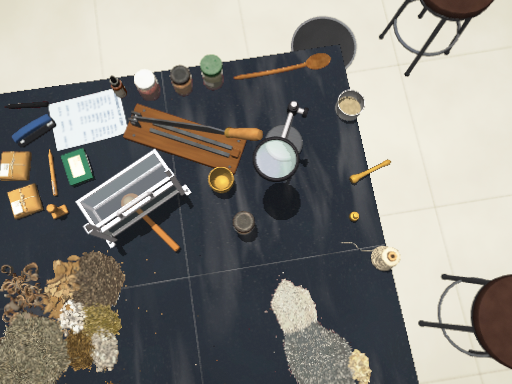

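Scene: hood with the paddle's handle sticking out (scene ~(280,157)), the magnifier lens at (228,188). Top: hood about (130,195), paddle handle end (178,248), lens (277,158), mortar (222,180), jar (244,223), weight (354,216). I'll zoom in for accurate pixels.

```bash
cat > h.py <<'E'
import numpy as np, cv2
from scipy.spatial.transform import Rotation as R
def ray(c,u,v):
    K=np.array([[c["fx"],0,c["cx"]],[0,c["fy"],c["cy"]],[0,0,1.]])
    p=cv2.undistortPoints(np.array([[[u,v]]],float),K,np.array([c["k1"],0,0,0.]))[0,0]
    d=R.from_quat(c["attitude"]).apply([p[0],p[1],1]); return np.array(c["xyz"]),d
def on(c,u,v,z):
    o,d=ray(c,u,v); return o+d*(z-o[2])/d[2]
def tri(c1,p1,c2,p2):
    o1,d1=ray(c1,*p1);o2,d2=ray(c2,*p2)
    s=np.linalg.lstsq(np.stack([d1,-d2],1),o2-o1,rcond=None)[0]
    a,b=o1+s[0]*d1,o2+s[1]*d2; return (a+b)/2,np.linalg.norm(a-b)
def px(c,P):
    K=np.array([[c["fx"],0,c["cx"]],[0,c["fy"],c["cy"]],[0,0,1.]])
    r=R.from_quat(c["attitude"]).inv(); 
    return cv2.projectPoints(np.atleast_2d(np.array(P,float)),r.as_rotvec(),-r.apply(c["xyz"]),K,np.array([c["k1"],0,0,0.]))[0][:,0]
E
python3 - <<'E'
import cv2
a=cv2.imread("pics/top0.png")[135:265,65:265]; b=cv2.imread("pics/scene0.png")[90:220,200:400]
cv2.imwrite("pics/ct.png",cv2.resize(a,None,fx=4,fy=4,interpolation=cv2.INTER_CUBIC))
cv2.imwrite("pics/cs.png",cv2.resize(b,None,fx=4,fy=4,interpolation=cv2.INTER_CUBIC))
E
```

```text
(no output)
```

View pics/ct.png

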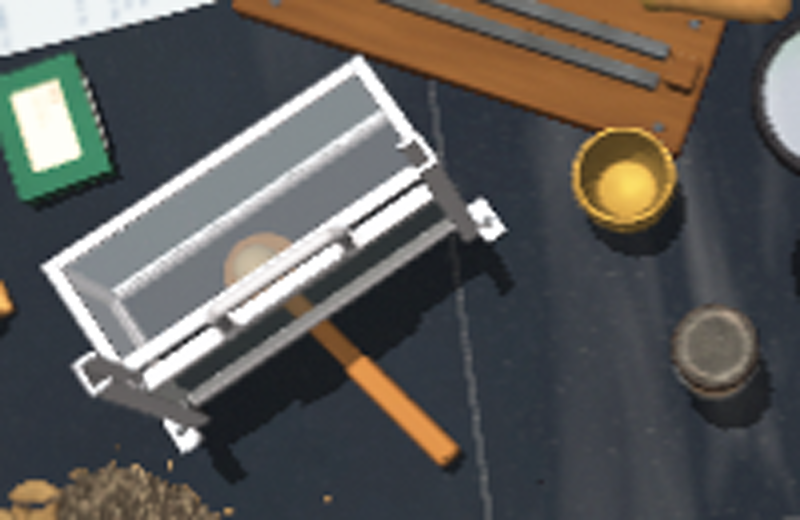

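View pics/cs.png

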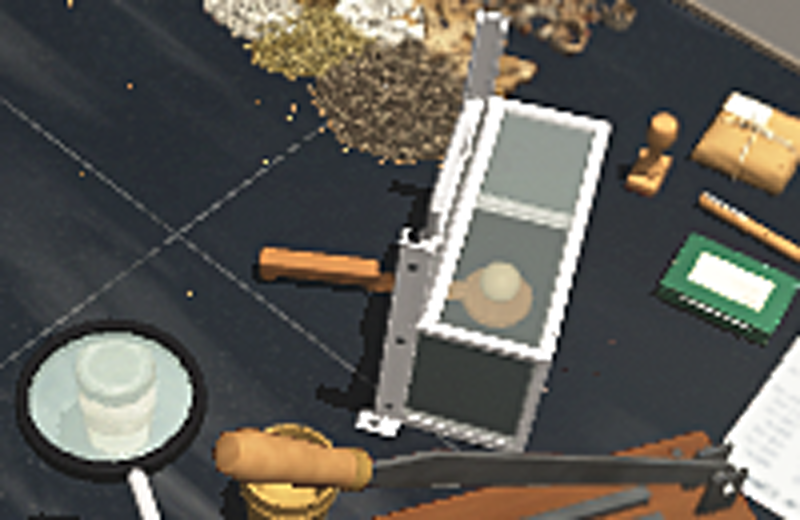

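Crops: the hood's four white roof corners, the sash bar between two posts (top crop ~(222,315)–(345,238)), the paddle grip (355,365)–(450,460), and the pill through the panes at (252,262) top and (502,282) scene.

```bash
cat > m.py <<'E'
from rig import robot
from h import *
t=robot.camera("top"); s=robot.camera("scene")
T=lambda u,v:(65+u/4-.375,135+v/4-.375)
S=lambda u,v:(200+u/4-.375,90+v/4-.375)
E
python3 - <<'E'
from m import *
np.set_printoptions(precision=4,suppress=True)
P=lambda *a:print(*a)
P("roof back top",on(t,*T(360,57),.12),on(t,*T(43,268),.12))
P("roof scene back",on(s,*S(610,122),.12),on(s,*S(550,362),.12),"front",on(s,*S(493,97),.12),on(s,*S(420,327),.12))
P("feet top",on(t,*T(490,222),.0),on(t,*T(185,435),.0),"scene foot",on(s,*S(380,425),0))
P("chan tops",on(t,*T(95,372),.2),on(t,*T(412,148),.2),"scene",on(s,*S(420,238),.2),on(s,*S(487,18),.2))
P("bar posts top",on(t,*T(222,318),.158),on(t,*T(345,238),.158))
P("grip end/start top",on(t,*T(446,458),.026),on(t,*T(357,367),.026))
P("grip end/start sc",on(s,*S(262,257),.026),on(s,*S(380,275),.026))
P("pill",tri(t,T(252,260),s,S(502,282)),on(t,*T(252,260),.0235),on(s,*S(502,282),.0235))
# lens by black ring
for c,n,box in((t,"top",(240,125,320,195)),(s,"sc",(195,160,255,220))):
    x0,y0,x1,y1=box; g=cv2.cvtColor(c["img"],cv2.COLOR_RGB2GRAY)[y0:y1,x0:x1]
    m=(g>70).astype(np.uint8)
    cs,_=cv2.findContours(m,0,2); k=max(cs,key=cv2.contourArea); e=cv2.fitEllipse(cv2.convexHull(k)); ct=np.array(e[0])+[x0,y0]
    P(n,"lens",ct,e[1],on(c,*ct,.25))
P("weight",on(t,354.5,216,.034),"mortar",on(t,221.5,180,.06),"jar",on(t,*T(715,350),.091))
P("boom pole top",on(t,298,106,.27))
E
```

```text
roof back top [0.7628 0.1288 0.12  ] [0.6556 0.3425 0.12  ]
roof scene back [0.656  0.3471 0.12  ] [0.7648 0.1298 0.12  ] front [0.5754 0.3039 0.12  ] [0.6829 0.0897 0.12  ]
feet top [0.669  0.0718 0.    ] [0.5534 0.2992 0.    ] scene foot [ 0.6718  0.0779 -0.    ]
chan tops [0.5686 0.2894 0.2   ] [0.6727 0.0921 0.2   ] scene [0.6688 0.092  0.2   ] [0.5638 0.292  0.2   ]
bar posts top [0.5973 0.225  0.158 ] [0.6348 0.1457 0.158 ]
grip end/start top [0.5054 0.1203 0.026 ] [0.5767 0.1722 0.026 ]
grip end/start sc [0.509  0.1176 0.026 ] [0.5872 0.1704 0.026 ]
pill (array([0.6609, 0.2331, 0.0282]), np.float64(0.0028101549792547108)) [0.663  0.2354 0.0235] [0.6584 0.2353 0.0235]
top lens [275.5155 158.5189] (38.07537841796875, 41.54829788208008) [ 0.649  -0.1625  0.25  ]
sc lens [227.1405 188.7892] (32.185203552246094, 40.78583908081055) [ 0.6472 -0.1609  0.25  ]
weight [ 0.5153 -0.3727  0.034 ] mortar [ 0.6673 -0.03    0.06  ] jar [ 0.5391 -0.0695  0.091 ]
boom pole top [ 0.7588 -0.2332  0.27  ]
```

```bash
cat > d.py <<'E'
import sys; from h import *; from rig import robot
def delta(x,y,z,yaw):
    o=robot.get_obs(); r=R.from_quat(o["tool_rot"]); X=r.as_matrix()
    ty=np.arctan2(X[1,0],X[0,0]); w=(yaw-ty+np.pi)%(2*np.pi)-np.pi
    return r.inv().apply(np.array([x,y,z])-o["position"]).round(4),"turn",round(-w,3),"z axis",X[:,2].round(3)
if __name__=="__main__": print(*delta(*map(float,sys.argv[1:5])))
E
python3 d.py .617 .188 .23 2.035
```

```text
[-0.5548 -0.2955 -0.0077] turn 0.867 z axis [-0.    -0.001 -1.   ]
```

```bash
R="x"; echo '[[[-0.0347, -0.0185, -0.0005], 0], [[-0.0347, -0.0185, -0.0005], 0], [[-0.0347, -0.0185, -0.0005], 0], [[-0.0347, -0.0185, -0.0005], 0], [[-0.0347, -0.0185, -0.0005], 0], [[-0.0347, -0.0185, -0.0005], 0], [[-0.0347, -0.0185, -0.0005], 0], [[-0.0347, -0.0185, -0.0005], 0], [[-0.0347, -0.0185, -0.0005], 0], [[-0.0347, -0.0185, -0.0005], 0], [[-0.0347, -0.0185, -0.0005], 0], [[-0.0347, -0.0185, -0.0005], 0], [[-0.0347, -0.0185, -0.0005], 0], [[-0.0347, -0.0185, -0.0005], 0], [[-0.0347, -0.0185, -0.0005], 0], [[-0.0347, -0.0185, -0.0005], 0]]' > rows.txt && python3 nudge.py rows.txt 0.087
echo '[[[0, 0, 0], 0.124], [[0, 0, 0], 0.124], [[0, 0, 0], 0.124], [[0, 0, 0], 0.124], [[0, 0, 0], 0.124], [[0, 0, 0], 0.124], [[0, 0, 0], 0.123], [[0, 0, 0], 0], [[0, 0, 0], 0]]' > rows.txt && python3 nudge.py rows.txt
python3 d.py .617 .188 .139 2.035
python3 - <<'E'
from h import *; from rig import robot
c=robot.camera("wrist"); im=c["img"][:,:,::-1].copy()
print(px(c,[[.617,.188,.158],[.6177-.4476*.04,.191+.8942*.04,.158],[.6177+.4476*.04,.191-.8942*.04,.158]]))
cv2.imwrite("pics/w1.png",im)
E
```

```text
time: 1.58
position: [0.6185, 0.1861, 0.2305]
tool_rot: [0.12, 0.993, 0.0, -0.0]
ft_force: [0.6, 1.0, -0.2]
grip_width: 0.0868
grip_force: 0.0
time: 2.33
position: [0.6173, 0.1877, 0.2304]
tool_rot: [0.524, 0.852, -0.0, -0.0]
ft_force: [-0.2, 0.4, -0.4]
grip_width: 0.0871
grip_force: 0.0
[ 0.0004 -0.0001  0.0914] turn 0.003 z axis [-0. -0. -1.]
[[257.30411779 204.01960331]
 [259.78527663 157.93228001]
 [259.19277293 241.09102426]]
```

View pics/w1.png

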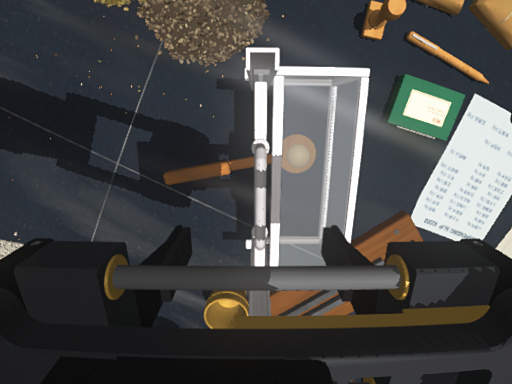

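The wrist view shows the bar (col 261, rows 147–240) between the fingers, running parallel to the camera's vertical, about 2 mm from the prediction.

```bash
echo '[[[0, 0.002, 0.02], 0], [[0, 0, 0.02], 0], [[0, 0, 0.02], 0], [[0, 0, 0.02], 0], [[0, 0, 0.0114], 0], [[0, 0, 0], 0]]' > rows.txt && python3 nudge.py rows.txt
echo '[[[0, 0, 0], 0], [[0, 0, 0], 0], [[0, 0, 0], 0], [[0, 0, 0], 0], [[0, 0, 0], 0], [[0, 0, 0], 0], [[0, 0, 0], 0], [[0, 0, 0], 0], [[0, 0, 0], 0]]' > rows.txt && python3 nudge.py rows.txt 0 50
```

```text
time: 2.88
position: [0.6171, 0.1883, 0.1361]
tool_rot: [0.525, 0.851, -0.002, -0.002]
ft_force: [0.0, -0.5, -0.1]
grip_width: 0.0867
grip_force: 0.0
time: 3.63
position: [0.6192, 0.1886, 0.1392]
tool_rot: [0.526, 0.851, 0.0, 0.0]
ft_force: [-0.5, -0.4, -0.2]
grip_width: 0.0348
grip_force: 0.0
```

Fingers are still closing.

```bash
echo '[[[0, 0, 0], 0], [[0, 0, 0], 0], [[0, 0, 0], 0], [[0, 0, 0], 0], [[0, 0, 0], 0], [[0, 0, 0], 0], [[0, 0, 0], 0], [[0, 0, 0], 0], [[0, 0, 0], 0]]' > rows.txt && python3 nudge.py rows.txt 0 50
```

```text
time: 4.38
position: [0.6203, 0.1891, 0.1392]
tool_rot: [0.526, 0.851, 0.001, 0.001]
ft_force: [4.2, 2.0, -3.6]
grip_width: 0.0078
grip_force: 49.8
```

```bash
echo '[[[0, 0, -0.006], 0], [[0, 0, -0.01], 0], [[0, 0, -0.01], 0], [[0, 0, -0.01], 0], [[0, 0, -0.01], 0], [[0, 0, -0.01], 0], [[0, 0, -0.01], 0], [[0, 0, -0.01], 0], [[0, 0, -0.01], 0], [[0, 0, -0.008], 0], [[0, 0, -0.006], 0], [[0, 0, -0.003], 0], [[0, 0, 0], 0], [[0, 0, 0], 0], [[0, 0, 0], 0], [[0, 0, 0], 0]]' > rows.txt && python3 nudge.py rows.txt
```

```text
time: 5.72
position: [0.62, 0.1891, 0.2341]
tool_rot: [0.526, 0.851, -0.0, -0.001]
ft_force: [15.0, 5.3, -31.1]
grip_width: 0.0082
grip_force: 51.7
```

```bash
echo '[[[0, 0, 0.006], 0], [[0, 0, 0], 0], [[0, 0, 0], 0], [[0, 0, 0], 0], [[0, 0, 0], 0], [[0, 0, 0], 0], [[0, 0, 0], 0], [[0, 0, 0], 0], [[0, 0, 0], 0], [[0, 0, 0], 0]]' > rows.txt && python3 nudge.py rows.txt 0.06
echo '[[[0, 0, -0.02], 0], [[0, 0, -0.02], 0], [[0, 0, -0.03], 0], [[0, 0, -0.03], 0], [[0, 0, 0], 0]]' > rows.txt && python3 nudge.py rows.txt 0.06
python3 - <<'E'
from h import *; from rig import robot
for n in("wrist","scene"):
    c=robot.camera(n); im=c["img"][:,:,::-1]
    cv2.imwrite(f"pics/{n}2.png",im)
    print(px(c,[[.619,.189,.258],[.619,.189,.25]]))
a=cv2.imread("pics/wrist2.png");b=cv2.imread("pics/scene2.png")[60:252,180:436]
cv2.imwrite("pics/c2.png",np.hstack([cv2.resize(a,(400,300)),cv2.resize(b,(400,300))]))
E
python3 d.py .617 .188 .139 2.035
```

```text
time: 6.55
position: [0.6191, 0.1886, 0.2363]
tool_rot: [0.526, 0.851, -0.0, 0.0]
ft_force: [0.1, 0.4, -0.0]
grip_width: 0.0585
grip_force: 0.0
time: 6.97
position: [0.6225, 0.1892, 0.3435]
tool_rot: [0.526, 0.851, 0.004, 0.005]
ft_force: [1.4, 0.7, 1.1]
grip_width: 0.0601
grip_force: 0.0
[[252.85172249 198.01180256]
 [252.84893243 195.41073954]]
[[316.49336312 105.33555995]
 [316.07882326 107.57146154]]
[ 0.0009 -0.0036  0.1989] turn -0.0 z axis [ 0.004  0.    -1.   ]
```

View pics/c2.png

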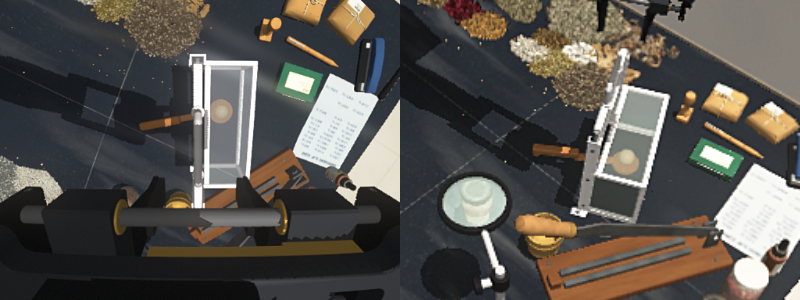

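Both views show the sash at the top of the channels, with the bar at wrist panel col ~198. The 31 N resistance after 95 mm says it reached the stop. The paddle hasn't moved.

```bash
python3 d.py .5435 .1495 .34 3.77
```

```text
[-0.0009 -0.0858 -0.0024] turn -1.735 z axis [ 0.004  0.    -1.   ]
```

```bash
echo '[[[0, -0.029, 0], 0], [[0, -0.029, 0], 0], [[0, -0.0275, 0], 0], [[0, 0, 0], -0.124], [[0, 0, 0], -0.124], [[0, 0, 0], -0.124], [[0, 0, 0], -0.124], [[0, 0, 0], -0.124], [[0, 0, 0], -0.124], [[0, 0, 0], -0.124], [[0, 0, 0], -0.124], [[0, 0, 0], -0.124], [[0, 0, 0], -0.124], [[0, 0, 0], -0.124], [[0, 0, 0], -0.124], [[0, 0, 0], -0.124], [[0, 0, 0], -0.124], [[0, 0, 0], 0], [[0, 0, 0], 0]]' > rows.txt && python3 nudge.py rows.txt
python3 - <<'E'
from h import *; from rig import robot
for n in("scene","top","wrist"):
    c=robot.camera(n); im=c["img"]; h=cv2.cvtColor(im,cv2.COLOR_RGB2HSV)
    m=cv2.inRange(h,(5,110,60),(18,255,255))
    p=px(c,[[.5435,.1495,.02]])[0]
    k,l,st,ce=cv2.connectedComponentsWithStats(m)
    for i in range(1,k):
        if st[i,4]>60 and np.hypot(*(ce[i]-p))<60:
            ys,xs=np.nonzero(l==i); r=cv2.minAreaRect(np.stack([xs,ys],1).astype(np.float32))
            print(n,p.round(),ce[i].round(1),st[i],"rect",r,np.array([on(c,*q,.026)[:2] for q in cv2.boxPoints(r)]).round(4).tolist())
    cv2.imwrite(f"pics/{n}3.png",im[:,:,::-1])
E
python3 d.py .5435 .1495 .15 3.77
```

```text
time: 8.65
position: [0.5419, 0.1503, 0.3347]
tool_rot: [-0.308, 0.951, 0.0, -0.001]
ft_force: [0.3, 0.1, -0.6]
grip_width: 0.0598
grip_force: 0.0
scene [280. 156.] [280.6 156.7] [265 152  34  11 227] rect ((281.3926696777344, 156.929931640625), (33.69948959350586, 7.641607761383057), 6.581944942474365) [[0.5211, 0.1009], [0.5012, 0.1255], [0.587, 0.1895], [0.6055, 0.1641]]
top [164. 237.] [162.2 233.8] [144 216  36  35 305] rect ((161.5, 233.50001525878906), (45.25482940673828, 7.071067810058594), 45.0) [[0.599, 0.1995], [0.6105, 0.1844], [0.5094, 0.1093], [0.4982, 0.1243]]
wrist [255. 159.] [255.2 189.7] [245 130  24  95 581] rect ((256.5, 177.0), (94.0, 23.0), 90.0) [[0.5124, 0.1062], [0.4895, 0.1378], [0.6283, 0.2411], [0.6537, 0.206]]
[-0.0006 -0.0014  0.1855] turn -0.001 z axis [-0.001 -0.    -1.   ]
```

View pics/wrist3.png

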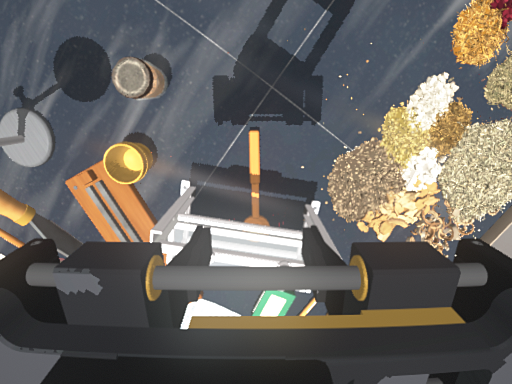

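The wrist view shows the paddle grip at cols 249–259, rows 129–174, nearly aligned with the tool's x axis.

Run:
```python
from h import *; from rig import robot
c=robot.camera("wrist"); h=cv2.cvtColor(c["img"],cv2.COLOR_RGB2HSV); m=cv2.inRange(h,(5,110,60),(18,255,255))
P=[]
for v in (132,140,150,160,168,180,200):
    x=np.nonzero(m[v,235:275])[0]+235; print(v,x.min(),x.max(),on(c,(x.min()+x.max())/2,v,.026)[:2].round(4)); P.append(on(c,(x.min()+x.max())/2,v,.026)[:2])
P=np.array(P[:5]); d=P[-1]-P[0]; print("yaw",np.arctan2(d[1],d[0]))
ys=np.nonzero(m[:,254])[0]; print(ys.min(),on(c,253.5,ys.min(),.026),"pill top cam",on(c,253.5,ys.min(),.02))
```

```text
132 249 258 [0.507  0.1199]
140 249 259 [0.5174 0.1285]
150 249 259 [0.5313 0.1385]
160 249 259 [0.5455 0.1487]
168 249 259 [0.5571 0.1571]
180 250 259 [0.5743 0.1706]
200 252 257 [0.6049 0.1927]
yaw 0.6385650284581686
130 [0.5042737  0.11793342 0.026     ] pill top cam [0.50466036 0.11814588 0.02      ]
```

```bash
python3 d.py .546 .149 .005 3.779
```

```text
[-0.0023 -0.0033  0.3307] turn -0.01 z axis [-0.001 -0.    -1.   ]
```

```bash
echo '[[[-0.0023, -0.0033, 0.03], -0.01], [[0, 0, 0.03], 0], [[0, 0, 0.03], 0], [[0, 0, 0.03], 0], [[0, 0, 0.03], 0], [[0, 0, 0.03], 0], [[0, 0, 0.03], 0], [[0, 0, 0.03], 0], [[0, 0, 0.02], 0], [[0, 0, 0.02], 0], [[0, 0, 0], 0], [[0, 0, 0], 0]]' > rows.txt && python3 nudge.py rows.txt; python3 d.py .546 .149 .005 3.779
python3 - <<'E'
from h import *; from rig import robot
c=robot.camera("wrist"); h=cv2.cvtColor(c["img"],cv2.COLOR_RGB2HSV); m=cv2.inRange(h,(5,110,60),(18,255,255))
for v in range(70,190,15):
    x=np.nonzero(m[v,215:300])[0]+215
    if len(x): print(v,x.min(),x.max(),on(c,(x.min()+x.max())/2,v,.026)[:2].round(4))
E
```

```text
time: 9.85
position: [0.546, 0.1489, 0.0553]
tool_rot: [-0.314, 0.949, 0.0, -0.001]
ft_force: [-1.0, -0.5, -0.0]
grip_width: 0.06
grip_force: 0.0
[-0.0002 -0.0001  0.0503] turn 0.001 z axis [-0.002 -0.    -1.   ]
160 244 267 [0.5061 0.1196]
175 244 267 [0.5149 0.1261]
```

```bash
echo '[[[0, 0, 0.012], 0], [[0, 0, 0.012], 0], [[0, 0, 0.012], 0], [[0, 0, 0.008], 0], [[0, 0, 0.004], 0], [[0, 0, 0.002], 0], [[0, 0, 0], 0]]' > rows.txt && python3 nudge.py rows.txt
echo '[[[0, 0, 0], 0], [[0, 0, 0], 0], [[0, 0, 0], 0], [[0, 0, 0], 0], [[0, 0, 0], 0], [[0, 0, 0], 0], [[0, 0, 0], 0], [[0, 0, 0], 0], [[0, 0, 0], 0], [[0, 0, 0], 0], [[0, 0, 0], 0], [[0, 0, 0], 0], [[0, 0, 0], 0]]' > rows.txt && python3 nudge.py rows.txt 0 55
```

```text
time: 10.48
position: [0.5462, 0.149, 0.0054]
tool_rot: [-0.314, 0.949, 0.0, -0.001]
ft_force: [0.5, 0.7, -0.8]
grip_width: 0.06
grip_force: 0.0
time: 11.57
position: [0.5466, 0.149, 0.0062]
tool_rot: [-0.314, 0.949, -0.0, 0.0]
ft_force: [-0.8, -0.2, 2.6]
grip_width: 0.0178
grip_force: 55.0
```

```bash
echo '[[[0, 0, -0.001], 0], [[0, 0, -0.002], 0], [[0, 0, -0.003], 0], [[0, 0, -0.004], 0], [[0, 0, -0.004], 0], [[0, 0, -0.003], 0], [[0, 0, -0.002], 0], [[0, 0, -0.001], 0], [[0, 0, 0], 0], [[0, 0, 0], 0], [[0, 0, 0], 0]]' > rows.txt && python3 nudge.py rows.txt
python3 - <<'E'
from h import *; from rig import robot
a=robot.camera("scene")["img"][90:220,200:400,::-1];b=robot.camera("wrist")["img"][:,:,::-1]
cv2.imwrite("pics/c4.png",np.hstack([cv2.resize(a,(400,260),interpolation=cv2.INTER_CUBIC),cv2.resize(b,(346,260))]))
E
```

```text
time: 12.48
position: [0.5464, 0.149, 0.026]
tool_rot: [-0.314, 0.949, 0.0, -0.0]
ft_force: [0.6, 0.1, -0.9]
grip_width: 0.0177
grip_force: 55.0
```

View pics/c4.png

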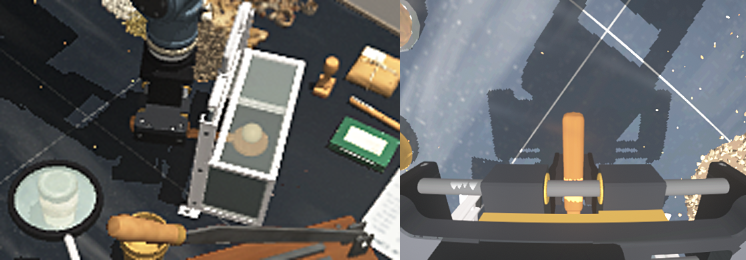

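The paddle is lifted about 20 mm, with the pill still centred in its head (left panel ~(252,133)). Next I draw it out along tool +x.

```bash
echo '[[[0.002, 0, 0], 0], [[0.004, 0, 0], 0], [[0.006, 0, 0], 0], [[0.008, 0, 0], 0], [[0.01, 0, 0], 0], [[0.011, 0, 0], 0], [[0.011, 0, 0], 0], [[0.011, 0, 0], 0], [[0.011, 0, 0], 0], [[0.011, 0, 0], 0], [[0.011, 0, 0], 0], [[0.011, 0, 0], 0], [[0.01, 0, 0], 0], [[0.008, 0, 0], 0], [[0.006, 0, 0], 0], [[0.004, 0, 0], 0], [[0.002, 0, 0], 0], [[0, 0, 0], 0], [[0, 0, 0], 0], [[0, 0, 0], 0]]' > rows.txt && python3 nudge.py rows.txt
echo '[[[0, 0, -0.002], 0], [[0, 0, -0.004], 0], [[0, 0, -0.006], 0], [[0, 0, -0.008], 0], [[0, 0, -0.009], 0], [[0, 0, -0.01], 0], [[0, 0, -0.01], 0], [[0, 0, -0.01], 0], [[0, 0, -0.01], 0], [[0, 0, -0.01], 0], [[0, 0, -0.01], 0], [[0, 0, -0.009], 0], [[0, 0, -0.008], 0], [[0, 0, -0.006], 0], [[0, 0, -0.004], 0], [[0, 0, -0.002], 0], [[0, 0, 0], 0], [[0, 0, 0], 0]]' > rows.txt && python3 nudge.py rows.txt
python3 - <<'E'
from h import *; from rig import robot
T=robot.camera("top"); S=robot.camera("scene")
cv2.imwrite("pics/c5.png",np.hstack([cv2.resize(c["img"][:,:,::-1],(400,300)) for c in (T,S)]))
E
python3 d.py .52 -.11 .126 2.79
```

```text
time: 14.25
position: [0.4372, 0.0674, 0.0262]
tool_rot: [-0.314, 0.949, -0.0, 0.0]
ft_force: [-0.2, 0.6, -1.4]
grip_width: 0.0177
grip_force: 55.0
time: 15.75
position: [0.4364, 0.0673, 0.144]
tool_rot: [-0.314, 0.949, 0.0, -0.0]
ft_force: [-0.1, 0.2, -0.9]
grip_width: 0.0176
grip_force: 55.0
[ 0.0385 -0.1923  0.0176] turn 0.991 z axis [-0.001  0.    -1.   ]
```

View pics/c5.png

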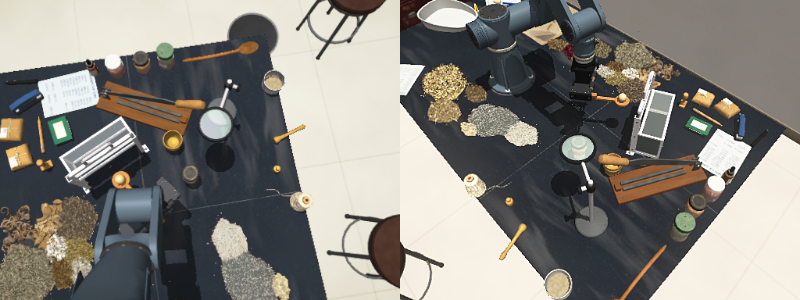

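The paddle is out in front with the pill on its head (top panel ~(121,178), scene ~(622,98)), and the bystanders are undisturbed. I'll triangulate the pill while turning towards the magnifier.

```bash
echo '[[[0, 0, 0], 0.01], [[0, 0, 0], 0.03], [[0, 0, 0], 0.05], [[0, 0, 0.001], 0.067], [[0, 0, 0.001], 0.067], [[0, 0, 0.001], 0.067], [[0, 0, 0.001], 0.067], [[0, 0, 0.001], 0.067], [[0, 0, 0.001], 0.067], [[0, 0, 0.001], 0.067], [[0, 0, 0.001], 0.067], [[0, 0, 0.001], 0.067], [[0, 0, 0.001], 0.067], [[0, 0, 0], 0.067], [[0, 0, 0], 0.067], [[0, 0, 0], 0.05], [[0, 0, 0], 0.03], [[0, 0, 0], 0.01], [[0, 0, 0], 0], [[0, 0, 0], 0]]' > rows.txt && python3 nudge.py rows.txt
cat > pill.py <<'E'
from h import *; from rig import robot
o=robot.get_obs(); X=R.from_quat(o["tool_rot"]).as_matrix(); e=o["position"]-.138*X[:,0]+[0,0,.0175]
Q=[]
for n in("top","scene"):
    c=robot.camera(n); cv2.imwrite(f"pics/p_{n}.png",c["img"][:,:,::-1]); p=px(c,e)[0]; h=cv2.cvtColor(c["img"],cv2.COLOR_RGB2HSV)
    m=cv2.inRange(h,(10,20,150),(35,115,255)); k,l,st,ce=cv2.connectedComponentsWithStats(m)
    b=[i for i in range(1,k) if np.hypot(*(ce[i]-p))<22 and st[i,4]>20]
    print(n,"pred",p.round(1),[(ce[i].round(1),st[i].tolist()) for i in b])
    if b: i=max(b,key=lambda i:st[i,4]); q=st[i,:2]+(st[i,2:4]-1)/2; Q+= [c,q]
print("expected",e.round(4)); 
if len(Q)==4: print("pill",tri(*Q))
E
python3 pill.py; python3 d.py .518 -.115 .133 2.79
```

```text
time: 17.52
position: [0.4365, 0.0673, 0.134]
tool_rot: [0.171, 0.985, 0.0, -0.0]
ft_force: [0.2, 0.5, -0.9]
grip_width: 0.0175
grip_force: 55.0
top pred [205.3 213.5] [(array([205.5, 212.8]), [200, 207, 12, 12, 107])]
scene pred [257.3 154.5] [(array([257.8, 153.7]), [253, 149, 11, 10, 83])]
expected [0.5664 0.0207 0.1514]
pill (array([0.56825859, 0.02027243, 0.1572083 ]), np.float64(0.0016376241796918131))
[-0.1382 -0.1441  0.001 ] turn 0.007 z axis [-0.  0. -1.]
```

The pill is 1–2 mm from the prediction, sitting in the pocket. Now I translate it under the lens.

```bash
echo '[[[-0.002, -0.002, 0], 0], [[-0.004, -0.004, 0], 0], [[-0.007, -0.007, 0], 0], [[-0.0094, -0.0098, 0], 0], [[-0.0094, -0.0098, 0], 0], [[-0.0094, -0.0098, 0], 0], [[-0.0094, -0.0098, 0], 0], [[-0.0094, -0.0098, 0], 0], [[-0.0094, -0.0098, 0], 0], [[-0.0094, -0.0098, 0], 0], [[-0.0094, -0.0098, 0], 0], [[-0.0094, -0.0098, 0], 0], [[-0.0094, -0.0098, 0], 0], [[-0.0094, -0.0098, 0], 0], [[-0.0094, -0.0098, 0], 0], [[-0.007, -0.007, 0], 0], [[-0.004, -0.004, 0], 0], [[-0.002, -0.002, 0], 0], [[0, 0, 0], 0], [[0, 0, 0], 0]]' > rows.txt && python3 nudge.py rows.txt
python3 pill.py; python3 d.py .517 -.115 .133 2.79
python3 - <<'E'
from h import *
a=cv2.imread("pics/p_top.png")[90:240,150:350];b=cv2.imread("pics/p_scene.png")[60:240,150:390]
cv2.imwrite("pics/c6.png",np.hstack([cv2.resize(x,(400,300),interpolation=cv2.INTER_CUBIC) for x in(a,b)]))
E
```

```text
time: 19.28
position: [0.5182, -0.1143, 0.134]
tool_rot: [0.171, 0.985, 0.0, -0.001]
ft_force: [-0.7, 0.2, -1.6]
grip_width: 0.0174
grip_force: 55.0
top pred [272.2 170.4] [(array([272.9, 169.3]), [262, 162, 21, 16, 135])]
scene pred [229.2 212.1] [(array([222. , 192.7]), [211, 179, 27, 26, 252]), (array([228.7, 212.8]), [225, 210, 8, 7, 31])]
expected [ 0.6481 -0.161   0.1513]
pill (array([ 0.6315852 , -0.15534747,  0.21848605]), np.float64(0.0045840635125399655))
[ 0.0007 -0.0013  0.0011] turn 0.007 z axis [-0.001  0.001 -1.   ]
```

View pics/c6.png

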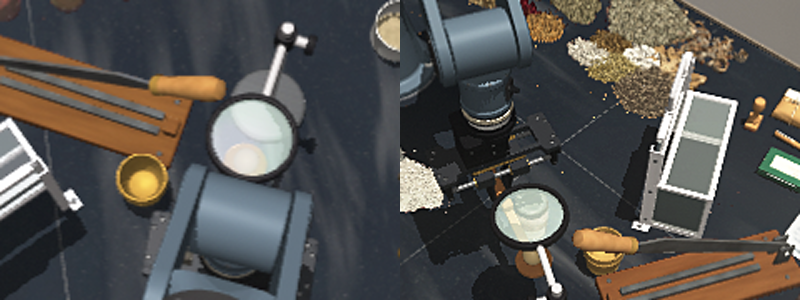

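The pill shows through the lens at (272.5,169) in the top view and just below the ring at (229,213) in the scene view. Both match the predicted position under the lens axis, and the sash is still up.

```bash
echo '[[[0, 0, 0], 0], [[0, 0, 0], 0], [[0, 0, 0], 0], [[0, 0, 0], 0], [[0, 0, 0], 0], [[0, 0, 0], 0]]' > rows.txt && python3 nudge.py rows.txt; python3 -c "
from rig import robot; print(robot.hand_in())"
```

```text
time: 19.88
position: [0.5187, -0.1147, 0.1342]
tool_rot: [0.172, 0.985, -0.0, -0.0]
ft_force: [-0.5, -0.3, -1.5]
grip_width: 0.0175
grip_force: 55.0
the job is handed in; nothing more can be done
None
```

I handed the job in at about 20 s: the sash is up and the gripper holds the paddle level and still, with the pill in its pocket a few mm from the lens axis and about 9–10 cm below it by camera estimate; the hand-in returned no verdict.

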